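Uncover the cartridge port of the filament dry box

TASK

The filament dry box is due for a fresh drying cartridge. Swing the dust cover of the larger of its two ports aside on its pin, about a quarter turn, so that the whole opening is clear, and let go of it; leave the smaller port's cover shut.

Things in the scene. Friction and masses are not known exactly. Their poses are not given: they have to be found in the camera images.
- wide_cover (a joint): Swing of the larger port's cover about its upright pin, rad: 0 shut, growing counter-clockwise seen from above, 1.9 at the far stop; it turns no other way. A flat steel disc 56 mm across, 5 mm thick, on a short arm, over a 40 mm round opening in a white plate; disc and opening centres lie 48 mm from the pin. Stiff (about 1 N at its post), stays where left. Starts 0 to 0.1 rad open.
- wide_pin (a point): Top centre of the larger cover's pivot pin: dark head 12 mm across, 5 mm above the cover's top face; fixed; z up, x away from the robot give or take 20 degrees. The shut cover lies on the robot's side of the pin. The plate stands on the flat lid, 85 mm above the table, of a low black and grey dry box 340 by 220 mm; cover's top face 19.5 mm above the lid.
- wide_post (a point): Top centre of the upright round aluminium post on the free end of the larger cover: 16 mm in diameter, 36 mm tall above the cover's top face, 75 mm from the pin's axis. It serves to hold or push the cover by and moves on a level circle about the pin. Nothing as tall stands within 60 mm of it.
- narrow_cover (a joint): Swing of the smaller port's cover, to be left shut: 0 shut (as it starts), counter-clockwise positive, rad. It stands on the same lid about 170 mm to the left or right of the larger port, same parts and materials, but its disc is only 30 mm across, over a 12 mm opening; its post is alike and as tall, 52 mm from its pin.

How it is judged:
At the end, for the whole second after the job is handed in: The larger port's cover stands at rest, swung more than 1.2 rad (69 degrees) from shut, so that its opening is clear, and the smaller port's cover is still shut to within 0.2 rad (value of joint wide_cover above 1.2 rad and value of joint narrow_cover below 0.2 rad and velocity of joint wide_cover between -0.05 and 0.05 rad/s); the robot touches nothing.
It fails at once if the smaller port's cover is swung open (more than 0.3 rad) (value of joint narrow_cover above 0.3 rad).
It also fails if it takes over 32 s, if anything falls off the work surface, if the arm or the gripper's body presses on something with over 40 N, if the wrist force passes 120 N, or if a joint passes its speed limit or range.

ROBOT

A 7-joint arm with a two-finger parallel gripper is mounted at the origin on the work surface. World frame = base frame: x ahead of the robot, y to its left, z up, the work surface at z = 0. Lengths are in m, angles in rad, forces in N, time in s.
With the tool pointing down it reaches from about 0.4 to 0.9 m from the base axis. Payload 5.6 kg.
Tool frame: the origin (TCP) lies between the finger pads; the fingertips stand 8 mm ahead of it and the grasp point (between the pads) lies 11 mm behind it; y points along the fingers, x is the direction in which the jaws open and shut, and the axes are right-handed (so a half turn about y gives the same grasp; the last joint's range is limited). The gripper opens to 92 mm and grips with 3 to 60 N. Pads are 20 mm wide; open, the fingers measure 128 mm over their backs; the gripper's body (75 mm by 189 mm) begins 69 mm behind the grasp point.
Start: joints at [1.138, 0.468, -0.012, 1.603, 0.006, 1.071, -0.056], TCP at [0.247, -0.601, 0.201] pointing down, gripper open.
Joint ranges: [-2.53, 2.53], [-0.31, 2.02], [-1.57, 1.55], [0.28, 2.44], [-1.29, 4.43], [0.15, 1.84], [-2.92, 2.92]. Speed limits (rad/s): [2.57, 2.57, 3.14, 3.14, 3.14, 3.14, 3.14].

INTERFACE

Orientations are given as a 3x3 rotation matrix whose columns are the frame's x, y, z axes.
In Python, from workcell import telemetry, read_camera, camera_params, close_job gives the robot as it stands. The module is installed in compiled form; this text tells all that it offers.
- The arm moves only by the tool move_arm, never from a script. Its arguments are lists of equal length, an entry for each row: "dp": the shift along the world's x, y, z in mm, a list of three; "dr": the turn, a rotation vector about the world's x, y, z in degrees, a list of three. In form: {"dp": [[dx, dy, dz], ...], "dr": [[wx, wy, wz], ...]}. A call has 1 to 10 rows; each row is the pose to reach, as a shift and turn from the pose commanded when the call began; what a row does not reach only later rows make up. A row lasts 1/12 s, in which the tool goes at most 41.7 mm and 7.16 degrees, less where a joint would pass 70% of its speed; a pose out of reach is approached as far as the arm can. A call with a gripper value outside its range is refused whole. "claw" is the closure, from 0 (fully open) to 1 (shut), set as the call begins (left out, the last holds). The fingers move at their own pace and stop on an object; the grip force is fixed at half the most. Time passes only in rows, so rows that repeat a pose let the fingers close. It gives the time, the measured TCP pose, the force and the opening at its end, in the units of the state.
- telemetry.get_obs(): the state, without advancing time (a new reading comes with each control period).
- read_camera(name): name is "side" or "top" or "wrist"; returns the picture (480x640x3 uint8, red, green, blue); there is no depth.
- camera_params(name): a dict with "K" (3x3 intrinsics, pixels), "k1" (the pictures are not rectified: a ray, as slopes to the right and down, at radius r is drawn at 1 + k1 r^2 times it, then the intrinsics apply), "origin" and "attitude" of the camera in the world. Camera axes: x right, y up, looking along -z (the intrinsics and any distortion apply to the point x, -y, -z); pixel columns grow to the right and rows downward; lengths in m; the calibration is good to about 2 mm. A picture is of the moment at which its call begins: read the wrist's pose just before it. camera_params takes no time and is no camera call; for the wrist camera it gives the pose at the moment of the call.
- close_job(): hands the job in, once; it reports no verdict.
The state is a dict: "time_s": time; "joint_positions": joint angles; "qd": joint speeds; "joint_efforts": joint torques, N m; "position": TCP position; "tool_rot": TCP orientation; "force": force on the tool from outside, world axes, zero at the start; "wrist_torque": the same for the moment, N m; "finger_gap": finger opening in m.
Only numpy, scipy, OpenCV 4.12 (cv2) and the standard library are available. Lean on these libraries where they do the work, as an engineer would, in place of code of your own. Each camera call takes 0.05 s, during which the arm holds its last target. There are 200 camera calls.

## Working session

There is one attempt and no reset: what is moved stays moved. The work goes in short steps, Python scripts to look and compute and a tool call to move; the robot and the scene stay as the last step left them, time stands still between calls to the robot, and variables do not carry over. Pictures are saved under pics/ and viewed, about 8 in all and at most 12, crops included, and the job is handed in when it is done.

Besides the shell and the picture viewer there is one more tool, called after "Request:" by a JSON object that holds its "fn" and its "kwargs". move_arm: Moves the arm, as the interface text tells. Its arguments: {"type":"object","properties":{"dp":{"type":"array","items":{"type":"array","items":{"type":"number"}}},"dr":{"type":"array","items":{"type":"array","items":{"type":"number"}}},"claw":{"type":"number"}},"required":["dp","dr"]}

```bash
mkdir -p pics; cat > h.py <<'E'
import numpy as np, cv2
from workcell import telemetry, read_camera, camera_params, close_job
def ray(p,uv):
    K=np.array(p["K"]);d=np.array([p["k1"],0,0,0,0.])
    s=cv2.undistortPoints(np.array([[uv]],float),K,d)[0,0]
    return np.array(p["origin"]),np.array(p["attitude"])@np.array([s[0],-s[1],-1])
def on_z(p,uv,z):
    o,d=ray(p,uv); return o+d*(z-o[2])/d[2]
def proj(p,X):
    c=np.array(p["attitude"]).T@(np.array(X)-np.array(p["origin"]))
    return cv2.projectPoints(np.array([[c[0],-c[1],-c[2]]]),np.zeros(3),np.zeros(3),np.array(p["K"]),np.array([p["k1"],0,0,0,0.]))[0].ravel()
def snap(n,f):
    p=camera_params(n);im=read_camera(n);cv2.imwrite(f,im[:,:,::-1]);return p,im
E
python3 - <<'E'
from h import *
for n in("top","side"):
    p,_=snap(n,f"pics/{n}0.png"); print(n,p)
print(telemetry.get_obs())
E
```

```text
top {'K': array([[498.58289246,   0.        , 315.19613632],
       [  0.        , 498.58289246, 244.01452705],
       [  0.        ,   0.        ,   1.        ]]), 'k1': -0.01779222599826054, 'origin': array([0.4815018 , 0.02571047, 0.81754301]), 'attitude': array([[-0.00465252,  0.99796252, -0.06363304],
       [-0.99997368, -0.00499733, -0.00526069],
       [-0.00556797,  0.06360689,  0.9979595 ]])}
side {'K': array([[527.56858913,   0.        , 322.03735477],
       [  0.        , 527.56858913, 235.09533819],
       [  0.        ,   0.        ,   1.        ]]), 'k1': -0.15899472576283977, 'origin': array([0.26197006, 0.47045574, 0.64028142]), 'attitude': array([[-0.86910623,  0.32783139, -0.37037945],
       [-0.49444507, -0.59604446,  0.63265716],
       [-0.01335774,  0.73297857,  0.68012057]])}
{'time_s': 0.1, 'joint_positions': array([ 1.13802176,  0.46830363, -0.01164218,  1.60352838,  0.00599428,
        1.07138796, -0.05628095]), 'qd': array([-0.00046687,  0.00048439, -0.00141091, -0.00030056, -0.00109619,
       -0.00163905, -0.00079103]), 'joint_efforts': array([ 9.62399099e-04, -5.21646774e+01, -1.23460928e-02, -2.44365013e+01,
       -5.67680108e-02,  1.41056997e-02,  4.20848994e-05]), 'position': array([ 0.24673998, -0.60075778,  0.20022751]), 'tool_rot': array([[ 3.79967306e-01, -6.89436862e-04,  9.24999660e-01],
       [-9.24998551e-01,  1.43547836e-03,  3.79967921e-01],
       [-1.58978089e-03, -9.99998732e-01, -9.22932516e-05]]), 'force': array([ 0.2317395 , -0.2485454 ,  0.16444383]), 'wrist_torque': array([ 0.04391818, -0.01004758, -0.05380972]), 'finger_gap': 0.09207066718020894}
```

View pics/top0.png

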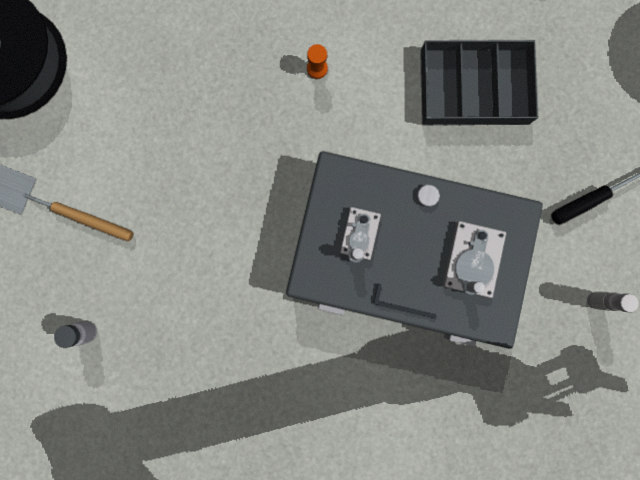

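View pics/side0.png

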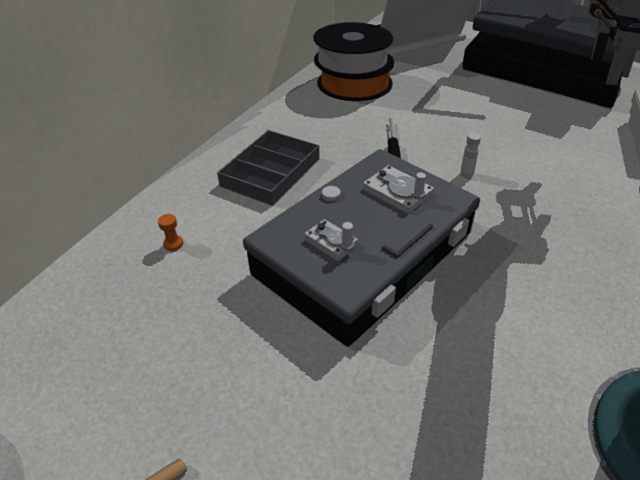

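Top view: the larger port is on the right, with its pin near (482,236) and post near (480,288). The smaller port is on the left, with its pin near (364,218) and post near (357,254). In the side view the larger post is near (420,176). I'll measure these now.

```bash
python3 - <<'E'
from h import *
im=cv2.imread("pics/top0.png");c=im[205:315,425:535]
s=cv2.imread("pics/side0.png")[150:220,355:445]
cv2.imwrite("pics/c1.png",np.hstack([cv2.resize(c,(440,440),interpolation=2),cv2.resize(cv2.resize(s,(360,280),interpolation=2),(360,440))]))
p=camera_params("top");q=camera_params("side")
for uv,z in(((482,236),.1095),((480,288),.1405),((364,218),.1095),((357,254),.1405)):
    X=on_z(p,uv,z);print(X.round(4),proj(q,X).round(1))
E
```

```text
[ 0.5369 -0.2083  0.1095] [383.1 172.9]
[ 0.4639 -0.1935  0.1405] [422.  175.1]
[ 0.5635 -0.0404  0.1095] [320.5 225.6]
[ 0.5108 -0.0274  0.1405] [347.9 226.6]
```

View pics/c1.png

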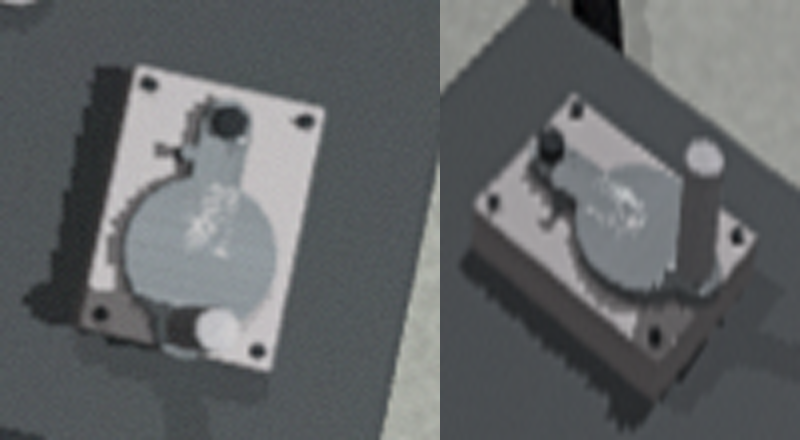

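Cross-check passes: the pin-to-post distance is 74.5 mm (should be 75), and the top-view post reprojects into the side view within 1 px. Pin is at (0.537,-0.208) and post at (0.464,-0.193). Opening counter-clockwise moves the post toward -y. Next I'll move above the post with the jaws along the tangent.

Request:
{"fn": "move_arm", "kwargs": {"dp": [[15, 28, 5], [32, 60, 15], [50, 94, 25], [68, 128, 30], [86, 162, 30], [104, 196, 30], [122, 230, 30], [140, 264, 30], [158, 298, 30], [174, 328, 30]], "dr": [[0, 0, -3], [0, 0, -7], [0, 0, -11], [0, 0, -15], [0, 0, -19], [0, 0, -23], [0, 0, -27], [0, 0, -31], [0, 0, -34], [0, 0, -34]]}}

```text
time_s: 0.93
position: [0.4216, -0.2707, 0.231]
tool_rot: [[-0.203, -0.0, 0.979], [-0.979, 0.0, -0.203], [-0.0, -1.0, -0.0]]
force: [0.6, -0.6, 1.0]
finger_gap: 0.0922
```

Request:
{"fn": "move_arm", "kwargs": {"dp": [[15, 28, 0], [30, 56, 0], [43, 80, 0], [43, 80, 0], [43, 80, 0]], "dr": [[0, 0, 0], [0, 0, 0], [0, 0, 0], [0, 0, 0], [0, 0, 0]], "claw": 0.45}}

```text
time_s: 1.35
position: [0.4643, -0.1919, 0.2308]
tool_rot: [[-0.199, -0.001, 0.98], [-0.98, 0.0, -0.199], [-0.0, -1.0, -0.001]]
force: [-0.7, -0.4, -0.0]
finger_gap: 0.0608
```

```bash
python3 - <<'E'
from h import *
p,im=snap("wrist","pics/w1.png");o=telemetry.get_obs();print(o["position"],o["tool_rot"].round(3),o["finger_gap"],p["origin"])
for X in((.537,-.208,.1095),(.4642,-.1932,.1405)):
    print(proj(p,X)); cv2.drawMarker(im,tuple(int(v) for v in proj(p,X)),(255,0,0),0,12)
cv2.imwrite("pics/w1m.png",im[:,:,::-1])
E
```

```text
[ 0.4636075  -0.19342528  0.23080889] [[-0.202 -0.001  0.979]
 [-0.979 -0.    -0.202]
 [ 0.    -1.    -0.001]] 0.057042677622138625 [ 0.53944711 -0.20741482  0.41374452]
[318.35520836 137.6414127 ]
[318.34998663 238.68736077]
```

View pics/w1m.png

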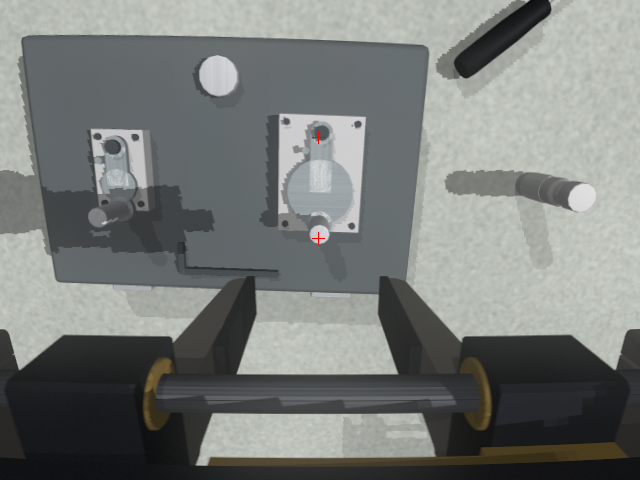

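Wrist view: post top is at (319,234) and pin head at (321,131), about 2–4 mm farther in +x than my estimate. The post lies midway between the fingers. I'll go down around it and narrow the jaws to a loose cage.

Request:
{"fn": "move_arm", "kwargs": {"dp": [[1, 0, -25], [2, 0, -55], [2, 0, -85], [2, 0, -108], [2, 0, -108], [2, 0, -108]], "dr": [[0, 0, 0], [0, 0, 0], [0, 0, 0], [0, 0, 0], [0, 0, 0], [0, 0, 0]]}}

```text
time_s: 1.9
position: [0.4647, -0.1944, 0.1224]
tool_rot: [[-0.205, -0.003, 0.979], [-0.979, 0.001, -0.205], [0.0, -1.0, -0.003]]
force: [0.3, 0.8, 0.8]
finger_gap: 0.0502
```

Request:
{"fn": "move_arm", "kwargs": {"dp": [[0, 0, 0], [0, 0, 0], [0, 0, 0], [0, 0, 0], [0, 0, 0], [0, 0, 0]], "dr": [[0, 0, 0], [0, 0, 0], [0, 0, 0], [0, 0, 0], [0, 0, 0], [0, 0, 0]], "claw": 0.74}}

```text
time_s: 2.4
position: [0.4662, -0.1934, 0.1236]
tool_rot: [[-0.202, 0.001, 0.979], [-0.979, -0.0, -0.202], [0.0, -1.0, 0.001]]
force: [0.0, 0.3, 0.0]
finger_gap: 0.0236
```

```bash
python3 - <<'E'
from h import *
o=telemetry.get_obs();print(o["position"],o["force"],o["finger_gap"])
P=np.array([.539,-.209]);r=o["position"][:2]-P;print(np.linalg.norm(r))
for a in range(5,106,5):
    t=np.radians(a);print(a,(1000*(np.array([[np.cos(t),-np.sin(t)],[np.sin(t),np.cos(t)]])@r-r)).round(0))
E
```

```text
[ 0.46619851 -0.19335472  0.12359089] [0.00714505 0.32583289 0.04206536] 0.023595284839871465
0.07446362413333832
5 [-1. -6.]
10 [ -2. -13.]
15 [ -2. -19.]
20 [ -1. -26.]
25 [  0. -32.]
30 [  2. -38.]
35 [  4. -45.]
40 [  7. -50.]
45 [ 10. -56.]
50 [ 14. -61.]
55 [ 18. -66.]
60 [ 23. -71.]
65 [ 28. -75.]
70 [ 33. -79.]
75 [ 39. -82.]
80 [ 45. -85.]
85 [ 51. -87.]
90 [ 57. -88.]
95 [ 64. -90.]
100 [ 70. -90.]
105 [ 77. -90.]
```

Caged with a 24 mm gap around the 16 mm post. I'll sweep to about 95 degrees; the stop is at 109.

Request:
{"fn": "move_arm", "kwargs": {"dp": [[-1, -6, 0], [-2, -13, 0], [-2, -19, 0], [-1, -26, 0], [0, -32, 0], [2, -38, 0], [4, -45, 0], [7, -50, 0], [10, -56, 0], [10, -56, 0]], "dr": [[0, 0, 5], [0, 0, 10], [0, 0, 15], [0, 0, 20], [0, 0, 25], [0, 0, 30], [0, 0, 35], [0, 0, 40], [0, 0, 45], [0, 0, 45]]}}

```text
time_s: 3.23
position: [0.476, -0.2503, 0.123]
tool_rot: [[0.55, -0.0, 0.835], [-0.835, -0.0, 0.55], [0.0, -1.0, -0.0]]
force: [-0.2, 0.2, 0.5]
finger_gap: 0.0235
```

```bash
python3 - <<'E'
from h import *
p,im=snap("wrist","pics/w2.png");o=telemetry.get_obs();print(o["position"],o["force"],o["finger_gap"])
P=np.array([.539,-.209]);print(np.linalg.norm(o["position"][:2]-P))
E
```

```text
[ 0.47595518 -0.24969142  0.12301285] [0.72339953 0.36218829 0.36153004] 0.023970033923297714
0.07503626282452998
```

View pics/w2.png

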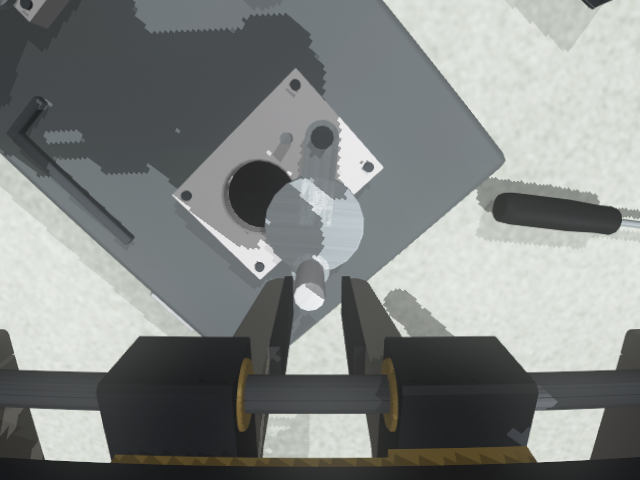

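The cover is half open with the post at (309,297) against the trailing finger, and the opening at (257,193) is partly clear. I'll carry on.

Request:
{"fn": "move_arm", "kwargs": {"dp": [[4, -5, 0], [8, -10, 0], [13, -15, 0], [18, -19, 0], [23, -23, 0], [29, -26, 0], [35, -29, 0], [41, -31, 0], [47, -32, 0], [54, -34, 0]], "dr": [[0, 0, 5], [0, 0, 10], [0, 0, 15], [0, 0, 20], [0, 0, 25], [0, 0, 30], [0, 0, 35], [0, 0, 40], [0, 0, 45], [0, 0, 50]]}}

```text
time_s: 4.12
position: [0.5293, -0.2831, 0.1229]
tool_rot: [[0.993, -0.002, 0.115], [-0.115, -0.0, 0.993], [-0.002, -1.0, -0.0]]
force: [-0.7, -0.0, -0.2]
finger_gap: 0.0241
```

Request:
{"fn": "move_arm", "kwargs": {"dp": [[0, 0, 0], [0, 0, 0], [0, 0, 0], [0, 0, 0], [0, 0, 0], [0, 0, 0]], "dr": [[0, 0, 0], [0, 0, 0], [0, 0, 0], [0, 0, 0], [0, 0, 0], [0, 0, 0]], "claw": 0.5}}

```text
time_s: 4.62
position: [0.5299, -0.2832, 0.1232]
tool_rot: [[0.993, 0.0, 0.117], [-0.117, -0.0, 0.993], [0.0, -1.0, -0.0]]
force: [-0.2, -0.9, 0.8]
finger_gap: 0.0466
```

Request:
{"fn": "move_arm", "kwargs": {"dp": [[0, 0, 20], [0, 0, 50], [0, 0, 80], [0, 0, 110], [0, 0, 110], [0, 0, 110]], "dr": [[0, 0, 0], [0, 0, 0], [0, 0, 0], [0, 0, 0], [0, 0, 0], [0, 0, 0]]}}

```text
time_s: 5.12
position: [0.5309, -0.2836, 0.2351]
tool_rot: [[0.993, 0.003, 0.117], [-0.117, -0.002, 0.993], [0.004, -1.0, -0.002]]
force: [-1.2, -0.9, 0.3]
finger_gap: 0.0463
```

```bash
python3 - <<'E'
from h import *
p,im=snap("wrist","pics/w3.png");snap("top","pics/top3.png");o=telemetry.get_obs();print(o["position"],o["force"],o["finger_gap"],o["time_s"])
E
```

```text
[ 0.5292424  -0.28316196  0.23229185] [-0.96876661 -0.06999941 -0.07908655] 0.04611867214911436 5.2167
```

View pics/w3.png

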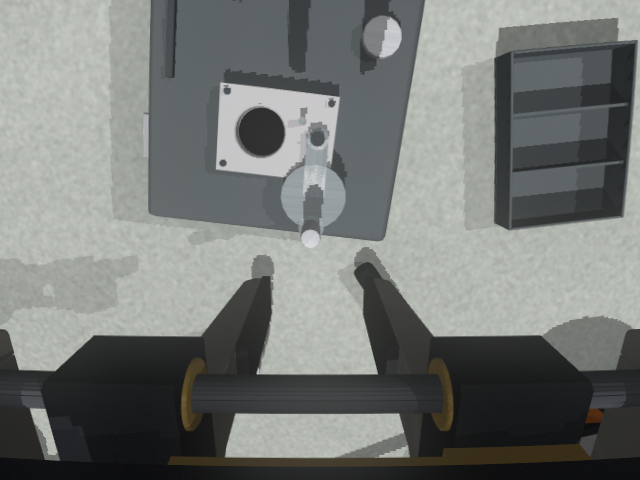

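The opening at (260,131) is fully clear, with the pin at (317,137) and the post at (310,239). I'll check the angle and the smaller cover, then hand in.

```bash
python3 - <<'E'
from h import *
p=camera_params("wrist")
a=on_z(p,(317,137),.1095);b=on_z(p,(310,239),.1405);v=(b-a)[:2]
n=np.degrees(np.arctan2(v[1],v[0]))%360
print(a,b,np.linalg.norm(v),"deg from start",n-168.4)
im=cv2.imread("pics/top3.png");cv2.imwrite("pics/c3.png",cv2.resize(im[150:350,280:550],None,fx=2.9,fy=2.9))
E
```

```text
[ 0.53801522 -0.20890221  0.1095    ] [ 0.52391351 -0.28322515  0.1405    ] 0.07564891419463055 deg from start 90.85664882428986
```

View pics/c3.png

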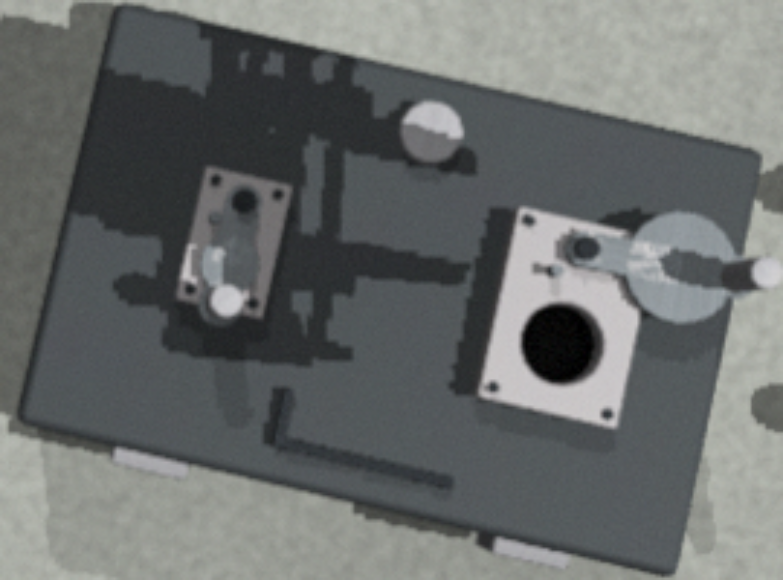

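The crop shows the large opening at (562,342) clear, the cover swung about 91 degrees, and the smaller cover still shut (post at (226,300), same as before).

```bash
python3 -c "
from workcell import close_job
print(close_job())"
```

```text
the job is handed in; nothing more can be done
None
```

The larger port's dust cover is swung about 91° (1.59 rad) from where it started, and its whole opening is clear. I held its post loosely between the fingers, swept it round the pin, then opened the gripper and lifted about 110 mm clear.

- **Cover angle:** in the last wrist picture the pin-to-post distance came out at 75.6 mm against the 75 mm given, so the angle should be sound.
- **Smaller cover:** it looks shut and unmoved in the last top picture. I judged this by eye and did not measure its angle.
- **Robot:** the measured forces I printed stayed around 1 N, and it touches nothing. The last clock reading before handing in was 5.2 s.
- **Disagreement:** the wrist camera put the pin and post about 2–4 mm farther from the robot than the top camera. That was within the slack around the post.

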